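Set the stock tags on the ring-blank board

TASK

Behind each of the four bins of brass rings is a hinged tag: tip the tags over with a fingertip so that only the two full bins show the solid disc (tag tipped back, away from you), while the nearly empty bin and the empty bin show the open ring (tag tipped forward over the bin). The tags are light, so push them gently, do not squeeze them, and leave the bins in their seats and the tools round about where they lie.

Things in the scene. Friction and masses are not known exactly. Their poses are not given: they have to be found in the camera images.
- stock_board: Fixed plywood board, 160 x 340 x 12 mm. Origin: underside, midway along; x away from the robot, y along the board, z up. Bins sit in seats (8 mm lips) at x = -52 mm, y = +120, +40, -40, -120 mm. Behind them at x = +30 mm a dark wooden rail, 18 mm thick, top 55 mm above the bench. Place and yaw vary.
- bin_full_1: A full bin: heaped to the rim with 24 mm brass wire rings. Loose grey box, 86 x 72 mm, 40 mm high at the back, 30 at the front, open at the top, in one of the board's four seats (varies). Origin: centre of its underside, 12 mm above the bench; x as the board's x.
- bin_full_2: The other full bin: heaped to the rim with 24 mm brass wire rings. Loose grey box, 86 x 72 mm, 40 mm high at the back, 30 at the front, open at the top, in one of the board's four seats (varies). Origin: centre of its underside, 12 mm above the bench; x as the board's x.
- bin_low: A bin run low, not full: only three brass rings left on its floor. Loose grey box, 86 x 72 mm, 40 mm high at the back, 30 at the front, open at the top, in one of the board's four seats (varies). Origin: centre of its underside, 12 mm above the bench; x as the board's x.
- bin_empty: An empty bin, not full: bare floor. Loose grey box, 86 x 72 mm, 40 mm high at the back, 30 at the front, open at the top, in one of the board's four seats (varies). Origin: centre of its underside, 12 mm above the bench; x as the board's x.
- holder_a: Aluminium holder of tag_a, on the rail behind one bin (varies; the nearest bin, origin 82 mm away). Origin: foot centre, 55 mm above the bench; x away from the robot, y along the rail, z up. Tag axle along y, 18 mm above the origin. Stop rods 13 mm before and behind the axle, tops 26 mm above the origin; cheeks at y = +-27 mm, tops 29 mm. Holders are 80 mm apart.
- tag_a (a joint): Aluminium flip tag in holder_a, 46 mm wide, 3 thick, 50 from axle to rolled edge (5 thick), 30 g, smooth (friction 0.3). 0 upright; +0.87 tipped back, away from the robot, on its stop, SOLID DISC face up (full); -0.87 tipped forward over its bin, OPEN RING face up (not full). No spring: pushed up and over past upright at its free edge it falls to the other stop by its weight.
- tag_a_edge (a point): Middle of the free edge of tag_a, 50 mm from its axle; at rest 38 mm before or behind the axle and 32 mm above it (105 mm above the bench), 123 mm above the bench when upright.
- holder_b: Aluminium holder of tag_b, on the rail behind one bin (varies; the nearest bin, origin 82 mm away). Origin: foot centre, 55 mm above the bench; x away from the robot, y along the rail, z up. Tag axle along y, 18 mm above the origin. Stop rods 13 mm before and behind the axle, tops 26 mm above the origin; cheeks at y = +-27 mm, tops 29 mm. Holders are 80 mm apart.
- tag_b (a joint): Aluminium flip tag in holder_b, 46 mm wide, 3 thick, 50 from axle to rolled edge (5 thick), 30 g, smooth (friction 0.3). 0 upright; +0.87 tipped back, away from the robot, on its stop, SOLID DISC face up (full); -0.87 tipped forward over its bin, OPEN RING face up (not full). No spring: pushed up and over past upright at its free edge it falls to the other stop by its weight.
- tag_b_edge (a point): Middle of the free edge of tag_b, 50 mm from its axle; at rest 38 mm before or behind the axle and 32 mm above it (105 mm above the bench), 123 mm above the bench when upright.
- holder_c: Aluminium holder of tag_c, on the rail behind one bin (varies; the nearest bin, origin 82 mm away). Origin: foot centre, 55 mm above the bench; x away from the robot, y along the rail, z up. Tag axle along y, 18 mm above the origin. Stop rods 13 mm before and behind the axle, tops 26 mm above the origin; cheeks at y = +-27 mm, tops 29 mm. Holders are 80 mm apart.
- tag_c (a joint): Aluminium flip tag in holder_c, 46 mm wide, 3 thick, 50 from axle to rolled edge (5 thick), 30 g, smooth (friction 0.3). 0 upright; +0.87 tipped back, away from the robot, on its stop, SOLID DISC face up (full); -0.87 tipped forward over its bin, OPEN RING face up (not full). No spring: pushed up and over past upright at its free edge it falls to the other stop by its weight.
- tag_c_edge (a point): Middle of the free edge of tag_c, 50 mm from its axle; at rest 38 mm before or behind the axle and 32 mm above it (105 mm above the bench), 123 mm above the bench when upright.
- holder_d: Aluminium holder of tag_d, on the rail behind one bin (varies; the nearest bin, origin 82 mm away). Origin: foot centre, 55 mm above the bench; x away from the robot, y along the rail, z up. Tag axle along y, 18 mm above the origin. Stop rods 13 mm before and behind the axle, tops 26 mm above the origin; cheeks at y = +-27 mm, tops 29 mm. Holders are 80 mm apart.
- tag_d (a joint): Aluminium flip tag in holder_d, 46 mm wide, 3 thick, 50 from axle to rolled edge (5 thick), 30 g, smooth (friction 0.3). 0 upright; +0.87 tipped back, away from the robot, on its stop, SOLID DISC face up (full); -0.87 tipped forward over its bin, OPEN RING face up (not full). No spring: pushed up and over past upright at its free edge it falls to the other stop by its weight.
- tag_d_edge (a point): Middle of the free edge of tag_d, 50 mm from its axle; at rest 38 mm before or behind the axle and 32 mm above it (105 mm above the bench), 123 mm above the bench when upright.
- pliers: Pair of pliers with red handles, 135 x 37 x 8 mm, lying loose on the bench before the board; a bystander. Origin: centre of its underside.
- tweezers: Steel tweezers, 11 x 120 x 8 mm, lying loose on the bench before the board; a bystander. Origin: centre of its underside.
- canister: Black canister with a grey lid, 34 mm across, 47 mm high, standing loose on the bench close behind the board; a bystander. Origin: centre of its underside.
- loupe: Folding loupe, 66 x 40 x 12 mm, lying loose on the bench behind the board; a bystander. Origin: centre of its underside.

How it is judged:
At the end, for the whole second after the job is handed in: Each tag behind a full bin rests tipped back (joint above 0.72 rad), each tag behind the low and the empty bin rests tipped forward (joint below -0.72 rad), all tags at rest, and every bin is within 15 mm of where it stood ((((horizontal distance between holder_a and bin_full_1 below 0.105 m or horizontal distance between holder_a and bin_full_2 below 0.105 m) and value of joint tag_a above 0.72 rad) or ((horizontal distance between holder_a and bin_low below 0.105 m or horizontal distance between holder_a and bin_empty below 0.105 m) and value of joint tag_a below -0.72 rad)) and velocity of joint tag_a between -0.1 and 0.1 rad/s and (((horizontal distance between holder_b and bin_full_1 below 0.105 m or horizontal distance between holder_b and bin_full_2 below 0.105 m) and value of joint tag_b above 0.72 rad) or ((horizontal distance between holder_b and bin_low below 0.105 m or horizontal distance between holder_b and bin_empty below 0.105 m) and value of joint tag_b below -0.72 rad)) and velocity of joint tag_b between -0.1 and 0.1 rad/s and (((horizontal distance between holder_c and bin_full_1 below 0.105 m or horizontal distance between holder_c and bin_full_2 below 0.105 m) and value of joint tag_c above 0.72 rad) or ((horizontal distance between holder_c and bin_low below 0.105 m or horizontal distance between holder_c and bin_empty below 0.105 m) and value of joint tag_c below -0.72 rad)) and velocity of joint tag_c between -0.1 and 0.1 rad/s and (((horizontal distance between holder_d and bin_full_1 below 0.105 m or horizontal distance between holder_d and bin_full_2 below 0.105 m) and value of joint tag_d above 0.72 rad) or ((horizontal distance between holder_d and bin_low below 0.105 m or horizontal distance between holder_d and bin_empty below 0.105 m) and value of joint tag_d below -0.72 rad)) and velocity of joint tag_d between -0.1 and 0.1 rad/s and distance of each of bin_full_1, bin_full_2, bin_low, bin_empty from where it was at the start of the episode below 0.015 m); the robot touches nothing.
It fails at once if a bin is lifted or shifted out of its place (more than 15 mm) (distance of any of bin_full_1, bin_full_2, bin_low, bin_empty from where it was at the start of the episode above 0.015 m).
It fails at once if a bystander (pliers, tweezers, canister, loupe) is lifted or moved by more than 25 mm (distance of any of pliers, tweezers, canister, loupe from where it was at the start of the episode above 0.025 m).
It fails at once if a tag or its holder is pressed or squeezed with more than 25 N (contact force between the fingers and holder_a above 25 N or contact force between the fingers and holder_b above 25 N or contact force between the fingers and holder_c above 25 N or contact force between the fingers and holder_d above 25 N).
It also fails if it takes over 58 s, if anything falls off the work surface, if the arm or the gripper's body presses on something with over 40 N, if the wrist force passes 120 N, or if a joint passes its speed limit or range.

ROBOT

A 6-joint arm with a two-finger parallel gripper is mounted at the origin on the work surface; the furniture and walls round the work are solid. World frame = base frame: x ahead of the robot, y to its left, z up, the work surface at z = 0. Lengths are in m, angles in rad, forces in N, time in s.
With the tool pointing down it reaches from about 0.375 to 0.975 m from the base axis. Payload 3.8 kg.
Tool frame: the origin (TCP) lies midway between the tips of the shut fingers; the grasp point (between the pads) lies 19 mm behind it; z points along the fingers, y is the line along which they close (so a half turn about z gives the same grasp; the last joint's range is limited). The gripper opens to 85 mm and grips with 20 to 120 N. Pads are 22 mm wide; open, the fingers measure 114 mm over their backs; the gripper's body (76 mm by 85 mm) begins 54 mm behind the grasp point. The pads swing forward as they close: fully open they stand 13 mm farther back than shut.
Start: joints at [-1.303, 0.264, 1.604, -0, 1.274, -0.037], TCP at [0.203, -0.644, 0.231] pointing down, gripper open.
Joint ranges: [-2.63, 2.63], [-0.94, 2.18], [0.31, 2.57], [-1.31, 4.45], [0, 2.66], [-2.55, 2.55]. Speed limits (rad/s): [2.57, 2.57, 3.14, 3.14, 3.14, 3.14].

INTERFACE

Orientations are given as a rotation vector (axis times angle).
In Python, from workcell import bot gives the robot as it stands.
- The arm moves only by the tool step_arm, never from a script. Its argument "motion" is a list of rows, each a list of 5 numbers: the finger opening in cm, from 0 to 8.54, then the shift along the tool's x, y, z in cm, then the turn about the tool's z in degrees. In form: [[claw, dx, dy, dz, twist], ...]. A call has 1 to 20 rows; each row is the pose to reach, as a shift and turn from the pose commanded when the call began, along the tool's axes at that moment; what a row does not reach only later rows make up. A row lasts 1/10 s, in which the tool goes at most 50 mm and 8.59 degrees, less where a joint would pass 70% of its speed; a pose out of reach is approached as far as the arm can. A call with a gripper value outside its range is refused whole. The fingers move at their own pace and stop on an object; "force" is the grip in N (left out, the last holds). Time passes only in rows, so rows that repeat a pose let the fingers close. It gives the time, the measured TCP pose, the force, the opening and the grip force at its end, in the units of the state.
- bot.read_state(): the state, without advancing time (a new reading comes with each control period).
- bot.read_camera(name): name is "scene" or "top" or "wrist"; returns (picture, depth): 400x640x3 uint8, red, green, blue; 400x640 float32, m along the optical axis (not along the pixel's ray), 0 where there is no reading.
- bot.calibration(name): a dict with "mtx" (3x3 intrinsics, pixels), "origin" and "orientation" of the camera in the world; the wrist camera has in their place "T_tool_cam" (4x4, takes a point from camera to tool coordinates, whose origin is the TCP and whose axes are the flange's). Camera axes: x right, y up, looking along -z (the intrinsics and any distortion apply to the point x, -y, -z); pixel columns grow to the right and rows downward; lengths in m; the calibration is good to about 2 mm. A picture is of the moment at which its call begins: read the wrist's pose just before it. calibration takes no time and is no camera call.
- bot.finish_job(): hands the job in; it is judged then, once.
The state is a dict: "time": time; "q": joint angles; "joint_vel": joint speeds; "joint_torque": joint torques, N m; "tool_pos": TCP position; "tcp_rot": TCP orientation; "wrist_force": force on the tool from outside, world axes, zero at the start; "torque": the same for the moment, N m; "width": opening from 0.0 (shut) to 1.0 (fully open); "grip_force": force on a finger pad.
Only numpy, scipy, OpenCV 4.12 (cv2) and the standard library are available. Lean on these libraries where they do the work, as an engineer would, in place of code of your own. Each camera call takes 0.05 s, during which the arm holds its last target. There are 200 camera calls.

## Working session

There is one attempt and no reset: what is moved stays moved. The work goes in short steps, Python scripts to look and compute and a tool call to move; the robot and the scene stay as the last step left them, time stands still between calls to the robot, and variables do not carry over. Pictures are saved under pics/ and viewed, at most 10 in all, crops included, and the job is handed in when it is done.

Besides the shell and the picture viewer there is one more tool, called after "Call:" as name(argument=value, ...), one argument or row to a line, values as JSON. step_arm: Moves the arm, as the interface text tells. Its arguments: {"type":"object","properties":{"motion":{"type":"array","items":{"type":"array","items":{"type":"number"}}},"force":{"type":"number"}},"required":["motion"]}

```bash
mkdir -p pics
cat > h.py <<'E'
import numpy as np, cv2
from workcell import bot
from scipy.spatial.transform import Rotation as R
def cam(n):
    c=bot.calibration(n); K=np.array(c["mtx"])
    if n=="wrist":
        s=bot.read_state(); T=np.eye(4); T[:3,:3]=R.from_rotvec(s["tcp_rot"]).as_matrix(); T[:3,3]=s["tool_pos"]
        T=T@np.array(c["T_tool_cam"]); return K,T[:3,3],T[:3,:3]
    o=np.array(c["orientation"]); Rm=o if o.shape==(3,3) else R.from_rotvec(o).as_matrix()
    return K,np.array(c["origin"]),Rm
def cloud(n,d):
    K,o,Rm=cam(n); v,u=np.indices(d.shape)
    p=np.stack([(u-K[0,2])/K[0,0]*d,-(v-K[1,2])/K[1,1]*d,-d],-1)
    return p@Rm.T+o
E
python3 - <<'E'
from h import *
for n in("scene","top"):
    im,d=bot.read_camera(n); np.savez(n+".npz",im=im,d=d); cv2.imwrite(f"pics/{n}0.png",im[...,::-1])
    print(bot.calibration(n))
s=bot.read_state(); print(s); print(bot.calibration("wrist"))
E
```

```text
{'mtx': array([[419.62391095,   0.        , 321.68028964],
       [  0.        , 419.62391095, 202.34670945],
       [  0.        ,   0.        ,   1.        ]]), 'origin': array([ 0.83137593, -0.18737875,  0.85303024]), 'orientation': array([0.45420995, 0.22213771, 0.93071026])}
{'mtx': array([[520.06548957,   0.        , 327.26955471],
       [  0.        , 520.06548957, 194.0602861 ],
       [  0.        ,   0.        ,   1.        ]]), 'origin': array([0.39888195, 0.05759632, 1.00026653]), 'orientation': array([ 0.10633334, -0.09096681, -1.54462116])}
{'time': 0.1, 'q': array([-1.30289041e+00,  2.64684346e-01,  1.60527565e+00, -5.21134212e-06,
        1.27365610e+00, -3.68955189e-02]), 'joint_vel': array([-5.29110117e-04, -8.99126342e-04, -3.47750925e-03, -1.93166671e-03,
        6.78804174e-04, -5.48695131e-05]), 'joint_torque': array([ 5.95977654e-04, -5.16709936e+01, -3.68590844e+01, -5.58971544e-05,
        6.19856233e-03, -7.01939157e-06]), 'tool_pos': array([ 0.20239375, -0.64324681,  0.23006146]), 'tcp_rot': array([-3.10319345e+00, -4.76627096e-01,  3.73841414e-04]), 'wrist_force': array([-0.81193323,  0.99564344, -0.69579294]), 'torque': array([ 0.01423219,  0.01737064, -0.05692422]), 'grip_force': 0.0, 'width': 1.0005774696807184}
{'mtx': array([[284.90466675,   0.        , 319.12663043],
       [  0.        , 284.90466675, 200.23699059],
       [  0.        ,   0.        ,   1.        ]]), 'T_tool_cam': array([[-1.96672272e-04,  9.60022742e-01,  2.79921947e-01,
         7.32726534e-02],
       [ 9.99999906e-01,  2.96920522e-04, -3.15724440e-04,
        -9.49914865e-04],
       [-3.86217213e-04,  2.79921859e-01, -9.60022710e-01,
        -1.43808893e-01],
       [ 0.00000000e+00,  0.00000000e+00,  0.00000000e+00,
         1.00000000e+00]])}
```

View pics/top0.png

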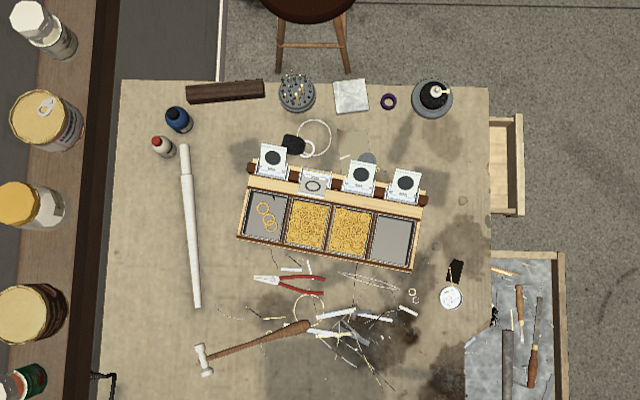

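View pics/scene0.png

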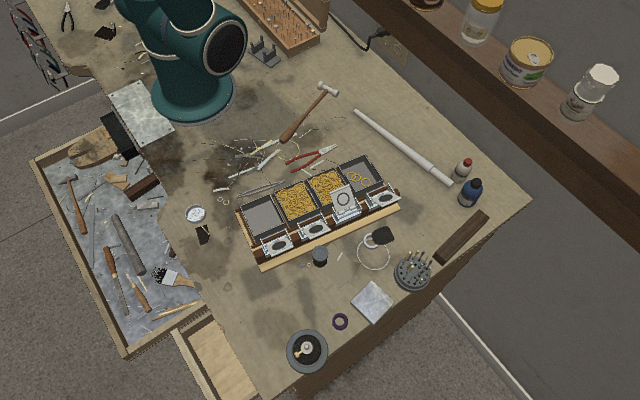

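The top view shows the bins, left to right, as low (263,215), full (307,222), full (350,230) and empty (393,238). The tags are: 1 back/disc (272,160), wrong; 2 forward/ring (313,183), wrong; 3 back/disc (361,178), right; 4 back/disc (406,186), wrong. The scene view agrees. Next I measure the tags in both views.

```bash
cat > m.py <<'E'
from h import *
import sys
def tags(n,im,d,lo=0.07,hi=0.14):
    P=cloud(n,d); hsv=cv2.cvtColor(im,cv2.COLOR_RGB2HSV)
    m=((hsv[...,1]<60)&(hsv[...,2]>95)&(P[...,2]>lo)&(P[...,2]<hi)&(d>0)&(P[...,0]>.35)&(P[...,0]<.7)&(abs(P[...,1]-.06)<.25)).astype(np.uint8)
    k,l,st,c=cv2.connectedComponentsWithStats(m)
    for i in range(1,k):
        if st[i,4]<60: continue
        q=P[l==i]; z=q[:,2]; hi_=np.percentile(z,95)
        e=q[z>hi_-0.004]
        print(n,c[i].round(),st[i,4],"mean",q.mean(0).round(4),"z",np.percentile(z,[3,97]).round(4),"edge",e.mean(0).round(4))
if __name__=="__main__":
    for n in("top","scene"):
        f=np.load(n+".npz"); tags(n,f["im"],f["d"])
        P=cloud(n,f["d"]); hsv=cv2.cvtColor(f["im"],cv2.COLOR_RGB2HSV)
        # brass masks
        m=(hsv[...,0]>18)&(hsv[...,0]<30)&(hsv[...,1]>120)&(P[...,2]>.02)&(P[...,2]<.07)&(P[...,0]>.35)&(P[...,0]<.6)&(abs(P[...,1]-.06)<.22)
        print("brass",P[m].mean(0),m.sum()); 
        # dark rail z~.055 
        r=(abs(P[...,2]-.055)<.006)&(hsv[...,2]<110)&(P[...,0]>.4)&(P[...,0]<.65)&(abs(P[...,1]-.06)<.22)
        q=P[r][:,:2]; vx=cv2.fitLine(q.astype(np.float32),cv2.DIST_HUBER,0,.01,.01).ravel(); print("rail",r.sum(),q.mean(0),vx, np.degrees(np.arctan2(vx[1],vx[0])))
        for nm,c in (("bench",(P[...,2]<.03)&(abs(P[...,0]-.4)<.1)&(abs(P[...,1]+.15)<.05)),):
            print(nm,np.median(P[c][:,2]))
E
python3 m.py
python3 - <<'E'
from h import *
im,d=bot.read_camera("top")
c=im[120:290,220:450]; cv2.imwrite("pics/crop.png",cv2.resize(c,None,fx=3.4,fy=3.4,interpolation=2)[...,::-1])
E
```

```text
top [272. 161.] 619 mean [0.5722 0.1673 0.0873] z [0.0725 0.1055] edge [0.5931 0.1647 0.1033]
top [360. 177.] 625 mean [0.5457 0.0099 0.0872] z [0.0721 0.1052] edge [0.5665 0.0062 0.1034]
top [313. 184.] 607 mean [0.5313 0.0934 0.0878] z [0.073  0.1053] edge [0.5108 0.0961 0.1037]
top [405. 186.] 640 mean [ 0.5324 -0.0688  0.087 ] z [0.0726 0.1049] edge [ 0.5534 -0.0732  0.1032]
brass [0.45959344 0.06655332 0.03980551] 2921
rail 535 [0.52998616 0.05152569] [0.17721374 0.9841724  0.533338   0.03521633] 79.79249
bench -0.0016567674405746358
scene [383. 197.] 283 mean [0.5706 0.1661 0.0901] z [0.0755 0.1082] edge [0.593  0.1627 0.1064]
scene [343. 201.] 569 mean [0.5308 0.0928 0.0897] z [0.0752 0.1069] edge [0.5114 0.0962 0.1051]
scene [314. 228.] 314 mean [0.5445 0.0084 0.0902] z [0.0754 0.1082] edge [0.5674 0.0058 0.1067]
scene [277. 244.] 332 mean [ 0.5316 -0.0695  0.0903] z [0.0762 0.1081] edge [ 0.5539 -0.0737  0.1065]
brass [0.45384656 0.05999181 0.04301132] 1438
rail 633 [0.52037323 0.03809591] [ 0.12583764  0.9920508   0.5230775  -0.00410602] 82.77087
bench 0.001143761560242429
```

View pics/crop.png

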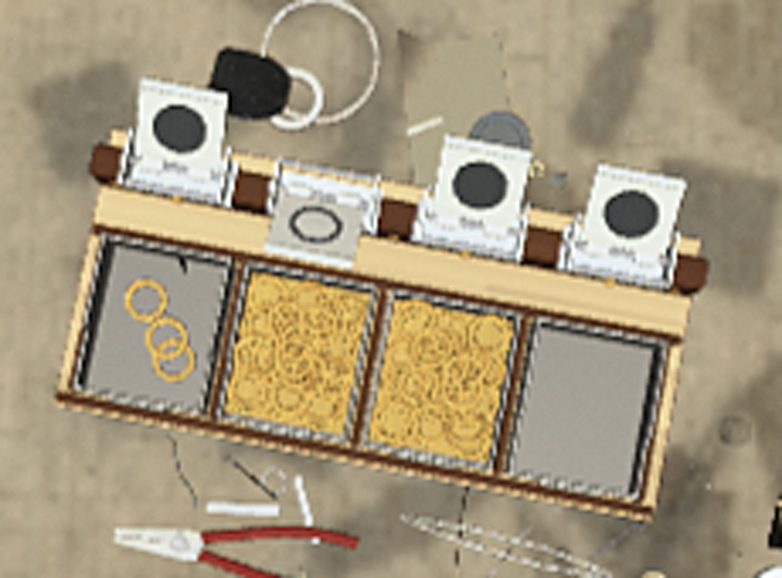

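The crop confirms it: tags 1 (180,130) and 4 (630,215) must come forward, tag 2 (315,225) must go back, and tag 3 is right. Tag edges measure z ≈ 0.105 in both views, with 80 mm spacing and a yaw of about -9.5°.

```bash
cat > g.py <<'E'
from h import *
th=np.arctan2(-.0396,.2375); X=np.array([np.cos(th),np.sin(th),0])
AX={1:np.array([.5577,.1693,0]),2:np.array([.5460,.0903,0]),3:np.array([.5315,.012,0]),4:np.array([.5182,-.0676,0])}
def go(t,xp,z):
    s=bot.read_state(); Rm=R.from_rotvec(s["tcp_rot"]).as_matrix()
    p=AX[t]+X*xp; p[2]=z
    a=Rm.T@X; tw=np.degrees(np.arctan2(a[1],a[0]))
    print(t,"target",p.round(4),"shift cm",(Rm.T@(p-s["tool_pos"])*100).round(2),"twist",round(tw,2),"boardx in tool",a.round(3))
E
python3 -c "
from g import *
go(4,.075,.18)"
```

```text
4 target [ 0.5922 -0.0799  0.18  ] shift cm [ 54.09 -42.04   5.1 ] twist 26.93 boardx in tool [ 0.892  0.453 -0.001]
```

Call:
step_arm(
  motion=[
    [0, 4, -3, 0, 5],
    [0, 8, -6, 0, 10],
    [0, 12, -9.3, 0, 15],
    [0, 16, -12.4, 0, 20],
    [0, 20, -15.5, 0, 25],
    [0, 24, -18.7, 0, 26.9],
    [0, 28, -21.8, 0, 26.9],
    [0, 32, -24.9, 0, 26.9],
    [0, 36, -28, 0, 26.9],
    [0, 40, -31.1, 0, 26.9],
    [0, 44, -34.2, 0, 26.9],
    [0, 48, -37.3, 1, 26.9],
    [0, 51, -39.6, 2, 26.9],
    [0, 54.1, -42, 4, 26.9],
    [0, 54.1, -42, 5, 26.9],
    [0, 54.1, -42, 5, 26.9],
    [0, 54.1, -42, 5, 26.9],
  ],
  force=20,
)

```text
time: 1.85
tool_pos: [0.5918, -0.0815, 0.181]
tcp_rot: [3.131, -0.259, -0.002]
wrist_force: [0.3, -0.9, -0.6]
width: -0.004
grip_force: 0.0
```

```bash
python3 -c "
from g import *
go(4,.075,.095)
print(bot.read_state()['q'].round(2),bot.read_state()['width'])
im,d=bot.read_camera('scene'); cv2.imwrite('pics/s1.png',im[...,::-1])"
```

```text
4 target [ 0.5922 -0.0799  0.095 ] shift cm [ 0.02 -0.17  8.6 ] twist 0.01 boardx in tool [ 1.     0.    -0.001]
[-0.18  0.16  1.83 -0.    1.16  1.56] -0.0039564382265058744
```

View pics/s1.png

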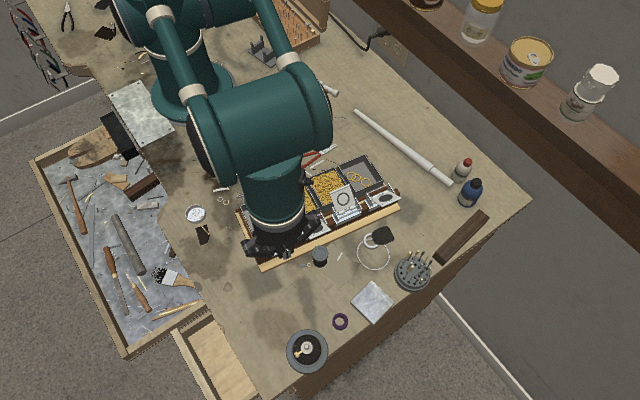

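The arm stands over and behind tag 4 (gripper at 280,240), and nothing is disturbed. Next: descend, push slowly towards the robot, then lift.

Call:
step_arm(
  motion=[
    [0, 0, -0.2, 3, 0],
    [0, 0, -0.2, 6, 0],
    [0, 0, -0.2, 8.6, 0],
    [0, 0, -0.2, 8.6, 0],
    [0, -1, -0.2, 8.6, 0],
    [0, -2, -0.2, 8.6, 0],
    [0, -2.6, -0.2, 8.6, 0],
    [0, -3.2, -0.2, 8.6, 0],
    [0, -3.8, -0.2, 8.6, 0],
    [0, -4.4, -0.2, 8.6, 0],
    [0, -5, -0.2, 8.6, 0],
    [0, -5.6, -0.2, 8.6, 0],
    [0, -6.2, -0.2, 8.6, 0],
    [0, -6.7, -0.2, 8.6, 0],
    [0, -7.2, -0.2, 8.6, 0],
    [0, -7.4, -0.2, 8.6, 0],
    [0, -7.4, -0.2, 8.6, 0],
  ],
)

```text
time: 3.6
tool_pos: [0.5196, -0.0668, 0.0953]
tcp_rot: [-3.131, 0.258, 0.0]
wrist_force: [-0.1, 0.2, 0.1]
width: -0.001
grip_force: 0.0
```

```bash
python3 -c "
from g import *
from m import tags
im,d=bot.read_camera('scene'); tags('scene',im,d)
go(1,.075,.18);go(4,0,.1)"
```

```text
scene [383. 197.] 290 mean [0.5702 0.1664 0.0899] z [0.0751 0.1077] edge [0.5929 0.1625 0.1063]
scene [344. 201.] 575 mean [0.5309 0.0929 0.0896] z [0.0748 0.107 ] edge [0.5109 0.0951 0.1054]
scene [314. 228.] 323 mean [0.5444 0.0085 0.09  ] z [0.0752 0.108 ] edge [0.567  0.0057 0.1066]
scene [275. 240.] 229 mean [ 0.5191 -0.0684  0.082 ] z [0.0743 0.1031] edge [ 0.5147 -0.0691  0.0921]
1 target [0.6317 0.157  0.18  ] shift cm [  7.35 -23.91  -8.46] twist 0.03 boardx in tool [1. 0. 0.]
4 target [ 0.5182 -0.0676  0.1   ] shift cm [-0.16  0.11 -0.47] twist 0.03 boardx in tool [1. 0. 0.]
```

Tag 4 has left its back position and no force remains. Next: lift and move to behind tag 1.

Call:
step_arm(
  motion=[
    [0, 0, 0, -3, 0],
    [0, 0, 0, -6, 0],
    [0, 0, 0, -8.5, 0],
    [0, 2, -4, -8.5, 0],
    [0, 4, -8, -8.5, 0],
    [0, 6, -12, -8.5, 0],
    [0, 7.3, -16, -8.5, 0],
    [0, 7.3, -20, -8.5, 0],
    [0, 7.3, -23.9, -8.5, 0],
    [0, 7.3, -23.9, -8.5, 0],
    [0, 7.3, -23.9, -8.5, 0],
    [0, 7.3, -23.9, -8.5, 0],
  ],
)

```text
time: 4.85
tool_pos: [0.631, 0.1563, 0.18]
tcp_rot: [3.13, -0.259, -0.001]
wrist_force: [-0.7, -0.4, -0.4]
width: 0.002
grip_force: 0.0
```

```bash
python3 -c "
from g import *
from m import tags
im,d=bot.read_camera('scene'); tags('scene',im,d)
im,d=bot.read_camera('top'); tags('top',im,d)
go(1,.075,.095);go(1,.001,.095)"
```

```text
scene [343. 201.] 572 mean [0.5309 0.0928 0.0895] z [0.0749 0.1069] edge [0.5112 0.0964 0.1054]
scene [381. 198.] 218 mean [0.5709 0.1588 0.0912] z [0.0754 0.1079] edge [0.5929 0.1612 0.1063]
scene [314. 228.] 323 mean [0.5444 0.0083 0.0899] z [0.0747 0.1081] edge [0.5672 0.0057 0.1067]
scene [272. 232.] 642 mean [ 0.5044 -0.0651  0.09  ] z [0.0752 0.1072] edge [ 0.4848 -0.0621  0.1053]
top [360. 177.] 635 mean [0.5456 0.0098 0.0871] z [0.0726 0.1054] edge [0.5669 0.0062 0.1035]
top [402. 201.] 653 mean [ 0.505  -0.0637  0.0876] z [0.0721 0.1048] edge [ 0.4849 -0.0603  0.1029]
1 target [0.6317 0.157  0.095 ] shift cm [ 0.05 -0.13  8.52] twist -0.05 boardx in tool [ 1.    -0.001 -0.   ]
1 target [0.5587 0.1691 0.095 ] shift cm [-7.35 -0.13  8.53] twist -0.05 boardx in tool [ 1.    -0.001 -0.   ]
```

Tag 4 is now forward, with its edge at x = 0.485. Now tag 1.

Call:
step_arm(
  motion=[
    [0, 0, -0.1, 3, 0],
    [0, 0, -0.1, 6, 0],
    [0, 0, -0.1, 8.5, 0],
    [0, 0, -0.1, 8.5, 0],
    [0, -1, -0.1, 8.5, 0],
    [0, -2, -0.1, 8.5, 0],
    [0, -2.6, -0.1, 8.5, 0],
    [0, -3.2, -0.1, 8.5, 0],
    [0, -3.8, -0.1, 8.5, 0],
    [0, -4.4, -0.1, 8.5, 0],
    [0, -5, -0.1, 8.5, 0],
    [0, -5.6, -0.1, 8.5, 0],
    [0, -6.2, -0.1, 8.5, 0],
    [0, -6.7, -0.1, 8.5, 0],
    [0, -7.2, -0.1, 8.5, 0],
    [0, -7.4, -0.1, 8.5, 0],
    [0, -7.4, -0.1, 8.5, 0],
  ],
)

```text
time: 6.65
tool_pos: [0.558, 0.1702, 0.0953]
tcp_rot: [3.131, -0.258, -0.0]
wrist_force: [0.4, -0.3, 0.5]
width: -0.002
grip_force: 0.0
```

```bash
python3 -c "
from g import *
go(2,-.075,.18)"
```

```text
2 target [0.472  0.1026 0.18  ] shift cm [-7.38  8.07 -8.47] twist 0.04 boardx in tool [ 1.     0.001 -0.   ]
```

Call:
step_arm(
  motion=[
    [0, 0, 0, -3, 0],
    [0, 0, 0, -6, 0],
    [0, 0, 0, -8.5, 0],
    [0, -2, 2, -8.5, 0],
    [0, -4, 4, -8.5, 0],
    [0, -6, 6, -8.5, 0],
    [0, -7.4, 8, -8.5, 0],
    [0, -7.4, 8, -8.5, 0],
    [0, -7.4, 8, -8.5, 0],
  ],
)

```text
time: 7.55
tool_pos: [0.4726, 0.1033, 0.1807]
tcp_rot: [-3.13, 0.26, -0.002]
wrist_force: [-0.6, 0.8, -0.1]
width: -0.0
grip_force: 0.0
```

```bash
python3 -c "
from g import *
from m import tags
im,d=bot.read_camera('scene'); tags('scene',im,d)
go(2,-.075,.095);go(2,-.001,.095)"
```

```text
scene [377. 186.] 545 mean [0.5437 0.1715 0.0898] z [0.0751 0.1072] edge [0.5243 0.1749 0.1055]
scene [343. 201.] 572 mean [0.531  0.0928 0.0896] z [0.0749 0.107 ] edge [0.5115 0.0961 0.1052]
scene [314. 228.] 319 mean [0.5444 0.0083 0.0901] z [0.0756 0.1083] edge [0.5669 0.006  0.1064]
scene [272. 232.] 636 mean [ 0.5043 -0.065   0.09  ] z [0.0748 0.1074] edge [ 0.4847 -0.0628  0.1057]
2 target [0.472  0.1026 0.095 ] shift cm [-0.1   0.11  8.57] twist 0.0 boardx in tool [1.    0.    0.001]
2 target [0.545  0.0905 0.095 ] shift cm [7.3  0.11 8.58] twist 0.0 boardx in tool [1.    0.    0.001]
```

Tag 1 is forward. Now push tag 2 back.

Call:
step_arm(
  motion=[
    [0, -0.1, 0.1, 3, 0],
    [0, -0.1, 0.1, 6, 0],
    [0, -0.1, 0.1, 8.5, 0],
    [0, -0.1, 0.1, 8.5, 0],
    [0, 1, 0.1, 8.5, 0],
    [0, 2, 0.1, 8.5, 0],
    [0, 2.6, 0.1, 8.5, 0],
    [0, 3.2, 0.1, 8.5, 0],
    [0, 3.8, 0.1, 8.5, 0],
    [0, 4.4, 0.1, 8.5, 0],
    [0, 5, 0.1, 8.5, 0],
    [0, 5.6, 0.1, 8.5, 0],
    [0, 6.2, 0.1, 8.5, 0],
    [0, 6.7, 0.1, 8.5, 0],
    [0, 7.2, 0.1, 8.5, 0],
    [0, 7.4, 0.1, 8.5, 0],
    [0, 7.4, 0.1, 8.5, 0],
  ],
)

```text
time: 9.3
tool_pos: [0.5453, 0.0902, 0.0953]
tcp_rot: [3.131, -0.259, -0.0]
wrist_force: [0.3, 0.6, -0.9]
width: 0.002
grip_force: 0.0
```

Call:
step_arm(
  motion=[
    [0, 0, 0, -3, 0],
    [0, 0, 0, -6, 0],
    [0, 0, 0, -9, 0],
    [0, -3, 0, -12, 0],
    [0, -6, 0, -14, 0],
    [0, -9, 0, -14, 0],
    [0, -9, 0, -14, 0],
    [0, -9, 0, -14, 0],
    [0, -9, 0, -14, 0],
  ],
)

```text
time: 10.2
tool_pos: [0.4566, 0.1049, 0.2351]
tcp_rot: [3.131, -0.258, 0.0]
wrist_force: [-0.3, 0.5, 0.0]
width: 0.002
grip_force: 0.0
```

```bash
python3 -c "
from g import *
from m import tags
im,d=bot.read_camera('scene'); tags('scene',im,d)
cv2.imwrite('pics/s2.png',im[...,::-1])"
```

```text
scene [377. 186.] 536 mean [0.5437 0.1716 0.0899] z [0.075  0.1073] edge [0.524  0.1743 0.1057]
scene [349. 212.] 305 mean [0.5576 0.0873 0.0902] z [0.0752 0.1082] edge [0.58   0.0844 0.1065]
scene [314. 228.] 321 mean [0.5444 0.0083 0.0901] z [0.0755 0.1075] edge [0.5672 0.0055 0.1065]
scene [272. 232.] 634 mean [ 0.5043 -0.065   0.0901] z [0.0756 0.1074] edge [ 0.485  -0.0617  0.1055]
```

View pics/s2.png

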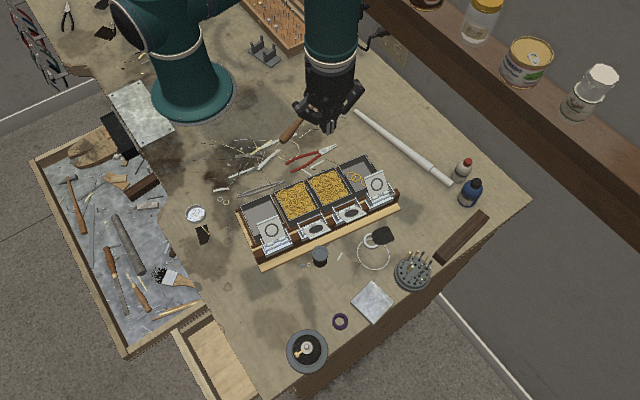

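The picture shows open rings forward at (272,232) over the empty bin and (377,186) over the low bin. Discs are back at (314,228) and (349,212) behind the full bins. The bins and tools have not moved and the gripper is clear.

```bash
python3 -c "
from workcell import bot
print(bot.finish_job())"
```

```text
the job is handed in; nothing more can be done
None
```

I handed the job in with all four tags set right: the two full bins show the solid disc, and the low and empty bins show the open ring. The last camera check showed the bins and tools where they started.

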